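# Hold a spring clip open over the price card

## Task

First take the cocoa tin from behind the price card and stand it upright on the counter at least a hand's breadth clear of the card. Then squeeze the handles of the blue spring clip, lift it open off its stand and lower its wide-open jaws over the middle of the card's top edge, one jaw on each side, so that I can slip a second label in beside the card. Finish while still holding the clip squeezed open there, touching the card with nothing, and leave the card, the chocolate box, the cup and the ribbon spool where they stand.

Things in the scene. Friction and masses are not known exactly. Their poses are not given: they have to be found in the camera images.
- clip: Loose blue spring clip like a big clothes-peg, upright on its stand, jaws down, handles up; 70 g, same both ways round. Origin on the hinge pin; own z up, y along the pin, x front to back (the squeezing direction). 30 mm wide in y (pin 36). Jaws reach 42 mm below the pin. Handles: flat plates from 6 mm above the pin to 42 mm when shut (46 squeezed), outer faces 44 mm apart at the top when shut.
- clip_front (a joint): opening angle of the front (-x) lever: 0 shut, 0.30 rad fully squeezed (stop), always equal to clip_back. Inner faces of the jaw tips: 4 mm apart when shut, 29 mm at 0.30. Fully squeezed, the handles' outer faces are parallel and 18 mm apart.
- clip_back (a joint): opening angle of the back (+x) lever, as clip_front. Squeezing the handle tops takes about 4 N per side at the start and 8 N at the stop; a grip of 15 to 25 N holds it at the stop. While squeezed on the stand the pin sinks 2 to 3 mm as the spreading jaws rest on the base.
- clip_front_tip (a point): lower inner edge of the front jaw, in the middle of its width: 42 mm below the pin when shut, 39.5 mm when fully squeezed.
- clip_back_tip (a point): lower inner edge of the back jaw, likewise.
- clip_stand: Fixed: dark wooden base 70 x 80 mm, 10 mm high, with an upright brass blade 3.4 mm thick, 62 mm long (along its y), up to 31 mm above the counter. The shut clip straddles the blade, jaw ends on the base, pin 52 mm above the counter and parallel to the blade. Origin: centre of the underside. Fixed room: right of it a box whose raised lid reaches z 0.23 m, left a cutter blade up to 0.26 m.
- price_card: Loose price card in a wooden block (block 24 x 60 x 18 mm high). The card, 78 mm wide (along own y), rises to 62 mm above the counter; its solid lies 1 to 9 mm behind the origin (own +x) and counts as 8 mm thick (the card leans back a little in it). Origin: centre of the block's underside; x points to the back of the card, z up. 0.2 kg.
- card_top (a point): middle of the card's top edge (thickness and width), 62 mm above the counter.
- cocoa_tin: Loose round tin, teal with a brown label and a gold lid, 62 mm diameter, 75 mm high, about 0.17 kg, standing just behind the card (own +x side of the card), nearly touching its block, where a jaw must go. It can be gripped across its diameter with the fingers on the card's left and right hand sides. Origin: centre of the underside.
- choc_box3: bystander: brown chocolate box 68 x 160 x 40 mm lying at the back right; origin at the centre of the underside.
- tasting_cup1: bystander: white cup 60 x 77 x 52 mm, on the right; origin at the centre of the underside.
- ribbon_spool: bystander: cardboard ribbon spool with green ribbon, 69 mm diameter, 20 mm high, at the left behind the clip stand; origin at the centre of the underside.
Mind the look-alikes: they are no part of the job. Of the things that look like the clip, the smaller one is meant.

How it is judged:
On the way, in this order (a step that is already met when the one before it is completed fails the run):
1. the tin stands upright on the counter, let go, its axis more than 110 mm from the middle of the card's block (horizontal distance between cocoa_tin and price_card above 0.11 m and height (world z) of cocoa_tin below 0.01 m and angle between cocoa_tin's own z axis and vertical below 0.15 rad and contact force between the fingers and cocoa_tin below 0.1 N and linear speed of cocoa_tin below 0.03 m/s), for 0.2 s.
2. the clip is squeezed open (each lever over 0.2 rad) and lifted clear of its stand (value of joint each of clip_front, clip_back above 0.2 rad and height (world z) of clip above 0.078 m and horizontal distance between clip and price_card above 0.08 m and contact force between the fingers and clip above 1 N), for 0.2 s.
At the end, for the whole second after the job is handed in: Clip held still and upright, not on the card; levers over 0.2 rad open; a jaw tip each side, 3 mm clear, 6 mm or more below the top edge; pin within 20 mm of the middle, 0.25 rad of parallel. Card within 20 mm of its start, tin upright, free, over 110 mm from it; bystanders within 30 mm (all of step 1 and value of joint each of clip_front, clip_back above 0.2 rad and height (world z) of clip_front_tip between 0.02 and 0.056 m and height (world z) of clip_back_tip between 0.02 and 0.056 m and ((x of clip_front_tip in the frame of price_card below -0.002 m and x of clip_back_tip in the frame of price_card above 0.012 m) or (x of clip_back_tip in the frame of price_card below -0.002 m and x of clip_front_tip in the frame of price_card above 0.012 m)) and y of clip in the frame of price_card between -0.02 and 0.02 m and angle between the y axis of clip and the y axis of price_card, either way round below 0.25 rad and angle between clip's own z axis and vertical below 0.25 rad and contact force between each of clip, the fingers and price_card below 0.3 N and contact force between the fingers and clip above 1 N and linear speed of clip below 0.02 m/s and distance of price_card from where it was at the start of the episode below 0.02 m and angle between price_card's own z axis and vertical below 0.15 rad and distance of each of choc_box3, tasting_cup1, ribbon_spool from where it was at the start of the episode below 0.03 m); the arm keeps its last pose, push and grip.
It fails at once if the price card is shifted by more than 20 mm or tipped (distance of price_card from where it was at the start of the episode above 0.02 m or angle between price_card's own z axis and vertical above 0.2 rad).
It fails at once if the clip bites or pushes the card with more than 5 N (contact force between clip and price_card above 5 N).
It fails at once if the chocolate box is moved by more than 30 mm (distance of choc_box3 from where it was at the start of the episode above 0.03 m).
It fails at once if the cup is moved by more than 30 mm (distance of tasting_cup1 from where it was at the start of the episode above 0.03 m).
It fails at once if the ribbon spool is moved by more than 30 mm (distance of ribbon_spool from where it was at the start of the episode above 0.03 m).
It also fails if it takes over 72 s, if anything falls off the work surface, if the arm or the gripper's body presses on something with over 40 N, if the wrist force passes 120 N, or if a joint passes its speed limit or range.

## Robot

A 6-joint arm with a two-finger parallel gripper is mounted at the origin on a cart in front of the work surface, level with it; the furniture and walls round the work are solid. World frame = base frame: x ahead of the robot, y to its left, z up, the work surface at z = 0. Lengths are in m, angles in rad, forces in N, time in s.
With the tool pointing down it reaches from about 0.325 to 0.85 m from the base axis. Payload 4.4 kg.
Tool frame: the origin (TCP) lies at the very end of the fingers, on their centre line; the grasp point (between the pads) lies env.hold_point_z behind it (env.hold_point_z is the distance from the TCP to the grasp point, in m); z points along the fingers, y is the line along which they close (so a half turn about z gives the same grasp; the last joint's range is limited). The gripper opens to 94 mm and grips with 3 to 60 N. Pads are 16 mm wide; open, the fingers measure 119 mm over their backs; the gripper's body (75 mm by 177 mm) begins 78 mm behind the grasp point.
Start: joints at [-1.403, 0.207, 1.542, -0, 1.393, -0.15], TCP at [0.18, -0.546, 0.205] pointing down, gripper open.
Joint ranges: [-2.73, 2.73], [-0.86, 2.22], [0.23, 2.46], [-1.11, 4.25], [0.08, 2.63], [-2.82, 2.82]. Speed limits (rad/s): [2.79, 2.79, 3.14, 3.14, 3.14, 3.14].

## Interface

Orientations are given as a rotation vector (axis times angle).
In Python, from cell import env, optics gives the robot as it stands.
- The arm moves only by the tool drive_tool, never from a script. Its argument "targets" is a list of rows, each a list of 7 numbers: the shift along the tool's x, y, z in cm, then the turn, a rotation vector about the tool's x, y, z in degrees, then the closure in counts, from 0 (fully open) to 255 (shut). In form: [[x, y, z, wx, wy, wz, claw], ...]. A call has 1 to 12 rows; each row is the pose to reach, as a shift and turn from the pose commanded when the call began, along the tool's axes at that moment; what a row does not reach only later rows make up. A row lasts 1/12 s, in which the tool goes at most 41.7 mm and 7.16 degrees, less where a joint would pass 70% of its speed; a pose out of reach is approached as far as the arm can. A call with a gripper value outside its range is refused whole. The fingers move at their own pace and stop on an object; "squeeze" is the grip in N (left out, the last holds). Time passes only in rows, so rows that repeat a pose let the fingers close. It gives the time, the measured TCP pose, the force, the opening and the grip force at its end, in the units of the state.
- env.observe(): the state, without advancing time (a new reading comes with each control period).
- optics.get_image(name): name is "scene" or "top" or "wrist"; returns a dict with "pixels" (384x512x3 uint8, blue, green, red), "camera_matrix" (3x3 intrinsics, pixels), "view" (4x4, takes a point from world to camera coordinates). Camera axes: x right, y up, looking along -z (the intrinsics and any distortion apply to the point x, -y, -z); pixel columns grow to the right and rows downward; lengths in m; the calibration is good to about 2 mm. A picture is of the moment at which its call begins. There is no depth.
- env.close_job(): hands the job in; it is judged then, once.
The state is a dict: "time_s": time; "joint_positions": joint angles; "qvel": joint speeds; "joint_torque": joint torques, N m; "eef_pos": TCP position; "eef_rot": TCP orientation; "ft_force": force on the tool from outside, world axes, zero at the start; "wrist_torque": the same for the moment, N m; "gripper_width": finger opening in m; "gripper_force": force on a finger pad.
Only numpy, scipy, OpenCV 4.12 (cv2) and the standard library are available. Lean on these libraries where they do the work, as an engineer would, in place of code of your own. Each camera call takes 0.05 s, during which the arm holds its last target. There are 200 camera calls.

## Working session

There is one attempt and no reset: what is moved stays moved. The work goes in short steps, Python scripts to look and compute and a tool call to move; the robot and the scene stay as the last step left them, time stands still between calls to the robot, and variables do not carry over. Pictures are saved under pics/ and viewed, at most 10 in all, crops included, and the job is handed in when it is done.

Besides the shell and the picture viewer there is one more tool, called as name([rows], argument=value, ...), one row to a line, values as JSON. drive_tool: Moves the arm, as the interface text tells. Its arguments: {"type":"object","properties":{"targets":{"type":"array"},"squeeze":{"type":"number"}},"required":["targets"]}

```bash
mkdir -p pics; cat > h.py <<'E'
import numpy as np, cv2
from cell import env, optics
from scipy.spatial.transform import Rotation as R
def get(n,save=None):
    d=optics.get_image(n)
    if save: cv2.imwrite('pics/'+save,d['pixels'])
    return d
def ray(d,u,v):
    K=np.array(d['camera_matrix']);V=np.array(d['view'])
    p=np.linalg.solve(K,[u,v,1.]);c=np.array([p[0],-p[1],-p[2]])
    Rm=V[:3,:3];return -Rm.T@V[:3,3],Rm.T@c
def plane(d,u,v,z):
    o,r=ray(d,u,v);return o+r*(z-o[2])/r[2]
def proj(d,P):
    K=np.array(d['camera_matrix']);V=np.array(d['view'])
    c=V[:3,:3]@np.array(P)+V[:3,3];q=K@[c[0],-c[1],-c[2]];return q[:2]/q[2]
E
python3 - <<'E'
from h import *
ims=[]
for n in('scene','top'):
    d=get(n,n+'0.png');print(n,[k for k in d],np.round(d['camera_matrix'],1).tolist(),np.round(d['view'],3).tolist())
print(env.hold_point_z,env.observe())
E
```

```text
scene ['pixels', 'camera_matrix', 'view'] [[350.7, 0.0, 255.6], [0.0, 350.7, 195.7], [0.0, 0.0, 1.0]] [[-0.726, -0.688, 0.003, 0.383], [0.317, -0.331, 0.889, -0.188], [-0.611, 0.646, 0.458, -0.957], [0.0, 0.0, 0.0, 1.0]]
top ['pixels', 'camera_matrix', 'view'] [[374.0, 0.0, 256.3], [0.0, 374.0, 195.3], [0.0, 0.0, 1.0]] [[0.015, -1.0, -0.023, 0.046], [0.986, 0.011, 0.168, -0.495], [-0.168, -0.025, 0.986, -1.222], [0.0, 0.0, 0.0, 1.0]]
0.0188 {'time_s': 0.1, 'joint_positions': array([-1.40248378e+00,  2.07355939e-01,  1.54276930e+00, -3.59569298e-06,
        1.39348642e+00, -1.50497158e-01]), 'qvel': array([ 8.18048039e-04, -1.50498650e-03, -2.61470980e-03, -9.15679760e-05,
       -8.75835534e-04, -1.33226704e-03]), 'joint_torque': array([-3.47285618e-05, -3.71862102e+01, -2.82294559e+01,  6.99836668e-02,
        3.10767966e-02, -4.99567705e-05]), 'eef_pos': array([ 0.1800956 , -0.54532241,  0.20441472]), 'eef_rot': array([-3.09976985e+00, -4.98347510e-01,  3.37865211e-05]), 'ft_force': array([ 0.39345603, -0.05657001, -0.26229947]), 'wrist_torque': array([0.01689798, 0.011353  , 0.03281981]), 'gripper_force': 0.0, 'gripper_width': 0.0941393348454086}
```

View pics/scene0.png

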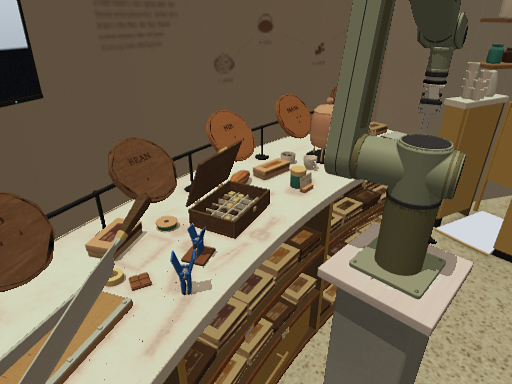

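View pics/top0.png

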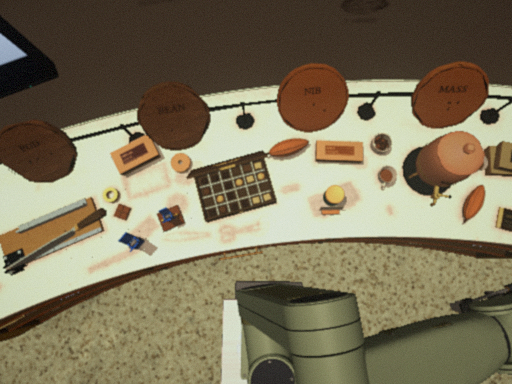

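The scene view has two blue clips: A at (196,240), on a dark base and smaller, and B at (184,272), bigger and standing on the counter. In the top view A is at (170,215) and B at (133,242). The tin is at top (334,194), with the card at (329,211). From the description I choose A, and I'll check it in a close crop.

```bash
python3 - <<'E'
from h import *
s=cv2.imread('pics/scene0.png');t=cv2.imread('pics/top0.png')
a=cv2.resize(s[215:300,150:250],None,fx=4,fy=4,interpolation=2)
b=cv2.resize(t[195:260,105:195],None,fx=4.44,fy=4.44,interpolation=2)
c=cv2.resize(t[175:225,300:400],None,fx=4,fy=4,interpolation=2)
e=cv2.resize(s[145:200,270:340],None,fx=3.8,fy=3.8,interpolation=2)
m=np.zeros((600,800,3),np.uint8)
for im,y,x in((a,0,0),(b,0,400),(c,345,0),(e,345,400)):
    h=min(im.shape[0],600-y);w=min(im.shape[1],800-x);m[y:y+h,x:x+w]=im[:h,:w]
cv2.imwrite('pics/crop1.png',m)
E
```

```text
(no output)
```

View pics/crop1.png

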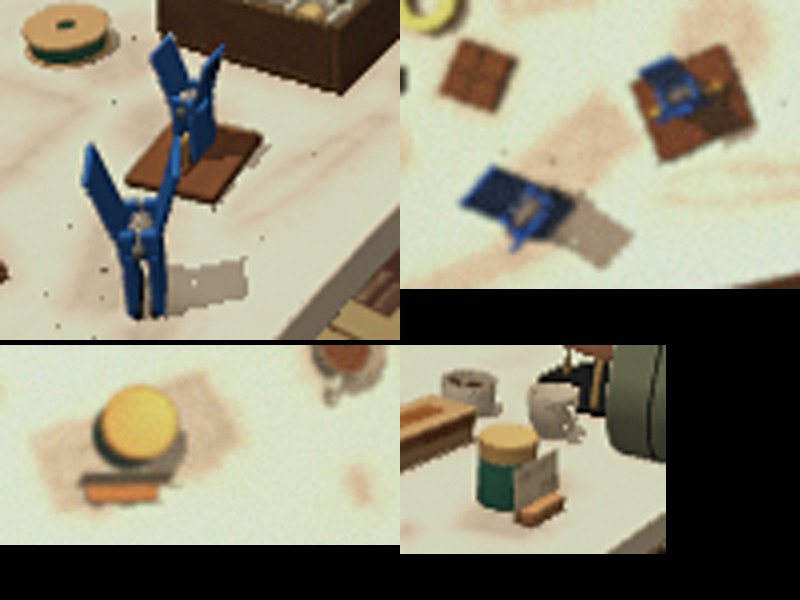

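The crop confirms it: clip A stands on a dark base with a brass blade, so it is the right one, and B is larger with no stand. The tin's gold lid is directly behind the card and its orange block. Now I'll get coarse positions.

```bash
python3 - <<'E'
from h import *
d=get('top');hsv=cv2.cvtColor(d['pixels'],cv2.COLOR_BGR2HSV)
def blob(roi,lo,hi):
    x0,y0,x1,y1=roi;m=np.zeros(hsv.shape[:2],np.uint8)
    m[y0:y1,x0:x1]=cv2.inRange(hsv[y0:y1,x0:x1],lo,hi)
    c=cv2.findContours(m,0,2)[0];c=max(c,key=cv2.contourArea);return c
lid=blob((315,178,355,210),(18,90,100),(34,255,255))
(u,v),r=cv2.minEnclosingCircle(lid);print('lid',u,v,r,plane(d,u,v,.075))
bl=blob((312,200,345,222),(5,90,100),(17,255,255))
(u,v),s,a=cv2.minAreaRect(bl);print('block',u,v,s,a)
for q in cv2.boxPoints(cv2.minAreaRect(bl)):print(q,plane(d,*q,.018)[:2])
x0,y0,x1,y1=150,200,195,240
m=np.zeros(hsv.shape[:2],np.uint8);m[y0:y1,x0:x1]=(hsv[y0:y1,x0:x1,2]<150)*255
c=max(cv2.findContours(m,0,2)[0],key=cv2.contourArea);rc=cv2.minAreaRect(c);print('stand',rc)
for q in cv2.boxPoints(rc):print(q,plane(d,*q,.01)[:2])
print(plane(d,*rc[0],.01))
print('obst', {k:plane(d,*p,.05)[:2].round(3) for k,p in dict(boxR=(277,205),boxL=(195,175),boxFL=(205,221),cutter=(105,208),clipB=(133,240),choc=(340,152),cup=(387,176),cup2=(381,143),spool=(181,162),pod=(288,148)).items()})
E
```

```text
lid 334.5 193.7857208251953 9.754746437072754 [ 0.49672009 -0.20519887  0.075     ]
block 329.41845703125 211.4676971435547 (19.192626953125, 5.879822254180908) 3.1798300743103027
[319.67383 213.87077] [ 0.43679455 -0.16413205]
[320.      208.00002] [ 0.45697678 -0.16552112]
[339.1631  209.06462] [ 0.45406139 -0.23055649]
[338.8369  214.93538] [ 0.43391983 -0.22899934]
stand ((170.59487915039062, 217.5109405517578), (21.70068359375, 23.323963165283203), 70.01689147949219)
[155.927   211.29926] [0.44005041 0.39996327]
[177.84671 203.32846] [0.46880749 0.32501538]
[185.26276 223.72263] [0.39822572 0.29583637]
[163.34305 231.69342] [0.36990588 0.37012743]
[0.41906043 0.34770654 0.01      ]
obst {'boxR': array([ 0.461, -0.018]), 'boxL': array([0.561, 0.262]), 'boxFL': array([0.405, 0.222]), 'cutter': array([0.444, 0.562]), 'clipB': array([0.338, 0.459]), 'choc': array([ 0.646, -0.231]), 'cup': array([ 0.564, -0.387]), 'cup2': array([ 0.679, -0.372]), 'spool': array([0.606, 0.312]), 'pod': array([ 0.659, -0.054])}
```

```bash
cat >> h.py <<'E'
def plan(x,y,z,yaw):
    """shift (cm) and turn (deg) in tool axes to TCP x,y,z, pointing down, tool x at yaw deg"""
    o=env.observe();Rc=R.from_rotvec(o['eef_rot'])
    Rt=R.from_euler('z',yaw,degrees=True)*R.from_euler('x',180,degrees=True)
    s=Rc.inv().apply(np.array([x,y,z])-o['eef_pos'])*100
    t=(Rc.inv()*Rt).as_rotvec(degrees=True)
    print('plan',s.round(2),t.round(1))
E
python3 -c "
from h import *
plan(.44,-.2,.23,-2.5)"
```

```text
plan [ 35.51 -24.66  -2.5 ] [-0.1  0.  20.8]
```

drive_tool([
  [35.5,-24.7,-2.5,0,0,20.8,0],
  [35.5,-24.7,-2.5,0,0,20.8,0],
  [35.5,-24.7,-2.5,0,0,20.8,0],
  [35.5,-24.7,-2.5,0,0,20.8,0],
  [35.5,-24.7,-2.5,0,0,20.8,0],
  [35.5,-24.7,-2.5,0,0,20.8,0],
  [35.5,-24.7,-2.5,0,0,20.8,0],
  [35.5,-24.7,-2.5,0,0,20.8,0],
  [35.5,-24.7,-2.5,0,0,20.8,0],
  [35.5,-24.7,-2.5,0,0,20.8,0],
  [35.5,-24.7,-2.5,0,0,20.8,0],
  [35.5,-24.7,-2.5,0,0,20.8,0],
])

```text
time_s: 1.15
eef_pos: [0.4416, -0.197, 0.2306]
eef_rot: [-3.14, 0.061, -0.001]
ft_force: [0.5, -0.3, -0.6]
gripper_width: 0.0945
gripper_force: 0.0
```

```bash
python3 - <<'E'
from h import *
d=get('wrist','w1.png');o,r=ray(d,256,192);print(o,r/np.linalg.norm(r))
np.save('w1.npy',{'camera_matrix':d['camera_matrix'],'view':d['view']},allow_pickle=True)
E
```

```text
[ 0.52164475 -0.20123111  0.40944076] [-0.2710641   0.00510228 -0.96254777]
```

View pics/w1.png

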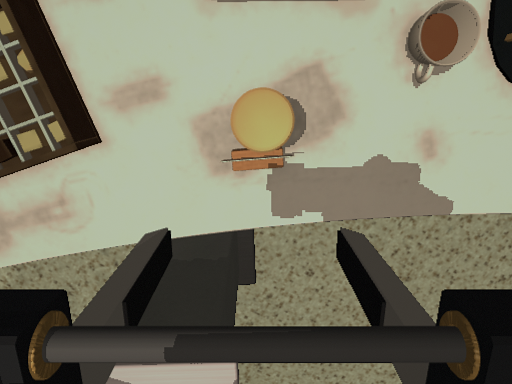

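The wrist view shows the lid centred near (263,119), the card's top edge from (222,160) to (303,154), and the block under it at about (258,160). The cup is at (440,38) and the chocolate grid box is top left.

```bash
python3 - <<'E'
from h import *
d=np.load('w1.npy',allow_pickle=True).item();im=cv2.imread('pics/w1.png');hsv=cv2.cvtColor(im,cv2.COLOR_BGR2HSV)
def cont(roi,lo,hi):
    x0,y0,x1,y1=roi;m=np.zeros(hsv.shape[:2],np.uint8);m[y0:y1,x0:x1]=cv2.inRange(hsv[y0:y1,x0:x1],lo,hi)
    return m,max(cv2.findContours(m,0,2)[0],key=cv2.contourArea)
m,c=cont((220,80,305,156),(19,90,100),(34,255,255))
(u,v),r=cv2.minEnclosingCircle(c);print('lid',u,v,r,plane(d,u,v,.075))
m,c=cont((215,140,310,180),(3,90,80),(17,255,255))
pts=cv2.findNonZero(m);rc=cv2.minAreaRect(pts)
print('block',rc,[plane(d,*q,.018)[:2].round(4).tolist() for q in cv2.boxPoints(rc)])
for q in((222,160),(303,153.5),(262.5,156.7)):print('cardtop',plane(d,*q,.062))
for q in((100,250),(256,227),(400,216),(500,213),(101,143)):print('edge',plane(d,*q,0)[:2])
print(plane(d,443,35,.05))
cv2.imwrite('pics/c2.png',cv2.resize(im[75:180,200:320],None,fx=5,fy=5,interpolation=2))
plan(.493,-.203,.11,-4)
E
```

```text
lid 262.22882080078125 120.24576568603516 30.619873046875 [ 0.49873431 -0.20797148  0.075     ]
block ((257.0, 155.0), (30.0, 60.0), 90.0) [[0.4742, -0.1683], [0.4717, -0.2367], [0.4368, -0.2363], [0.4394, -0.1662]]
cardtop [ 0.45929792 -0.1656231   0.062     ]
cardtop [ 0.4629473  -0.24892376  0.062     ]
cardtop [ 0.4611796 -0.2073942  0.062    ]
edge [0.33495802 0.00805258]
edge [ 0.35970635 -0.19740403]
edge [ 0.36794723 -0.38072929]
edge [ 0.36734313 -0.50684937]
edge [ 0.47409977 -0.01575241]
[ 0.57112312 -0.3853126   0.05      ]
plan [ 5.27  0.22 12.03] [0.  0.  1.7]
```

View pics/c2.png

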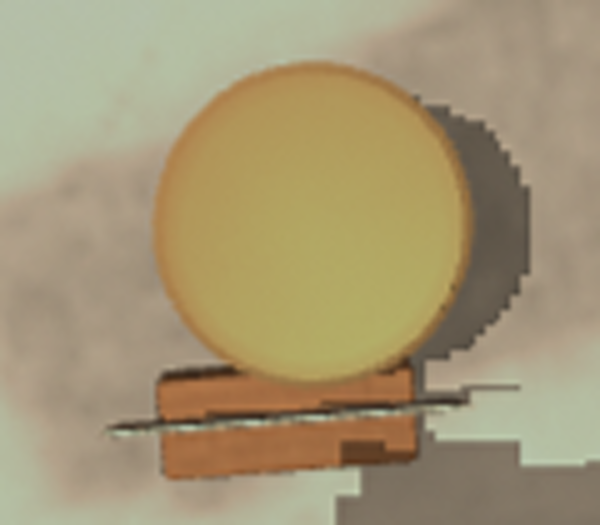

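The lid centre is about (262.6,119.4) in the full image. The card edge runs (221.6,161) to (293.6,154.6), and the block's front corners are (232.6,170.6) and (283.4,167).

```bash
python3 - <<'E'
from h import *
d=np.load('w1.npy',allow_pickle=True).item()
print('lid',plane(d,262.6,119.4,.075))
a,b=plane(d,221.6,161,.062),plane(d,293.6,154.6,.062);e=a-b
print('card',a,b,(a+b)/2,np.linalg.norm(e),'yaw',np.degrees(np.arctan2(-e[0],e[1])))
for z in(.018,0):
  a,b=plane(d,232.6,170.6,z),plane(d,283.4,167,z);e=a-b
  print('front',a,b,(a+b)/2,np.linalg.norm(e),'yaw',np.degrees(np.arctan2(-e[0],e[1])))
print(env.observe()['eef_pos'])
plan(.4985,-.2075,.11,-4)
E
```

```text
lid [ 0.49951547 -0.2083514   0.075     ]
card [ 0.45827241 -0.16514551  0.062     ] [ 0.46216908 -0.23930374  0.062     ] [ 0.46022075 -0.20222462  0.062     ] 0.07426053664037265 yaw 3.0078552848912494
front [ 0.43841594 -0.17271967  0.018     ] [ 0.44050399 -0.23216503  0.018     ] [ 0.43945996 -0.20244235  0.018     ] 0.059482021651069326 yaw 2.011718746714912
front [ 0.43458875 -0.1714086   0.        ] [ 0.43677282 -0.2335875   0.        ] [ 0.43568078 -0.20249805  0.        ] 0.0622172411446101 yaw 2.011718746714858
[ 0.44048797 -0.1987202   0.23029156]
plan [ 5.84  0.64 12.03] [0.  0.  1.7]
```

```bash
python3 -c "
from h import *
plan(.499,-.208,.12,2.5)
plan(.499,-.208,.032,2.5)"
```

```text
plan [ 5.89  0.69 11.03] [ 0.   0.  -4.8]
plan [ 5.89  0.69 19.83] [ 0.   0.  -4.8]
```

drive_tool([
  [3,0.35,2,0,0,-2.4,0],
  [5.9,0.7,5,0,0,-4.8,0],
  [5.9,0.7,8,0,0,-4.8,0],
  [5.9,0.7,11,0,0,-4.8,0],
  [5.9,0.7,11,0,0,-4.8,0],
  [5.9,0.7,13,0,0,-4.8,0],
  [5.9,0.7,15,0,0,-4.8,0],
  [5.9,0.7,17,0,0,-4.8,0],
  [5.9,0.7,19,0,0,-4.8,0],
  [5.9,0.7,19.8,0,0,-4.8,0],
  [5.9,0.7,19.8,0,0,-4.8,0],
  [5.9,0.7,19.8,0,0,-4.8,0],
])

```text
time_s: 2.2
eef_pos: [0.4987, -0.2108, 0.0334]
eef_rot: [3.14, 0.061, 0.001]
ft_force: [-0.2, -0.0, -0.7]
gripper_width: 0.0937
gripper_force: 0.0
```

drive_tool([
  [0,0,0,0,0,0,70],
  [0,0,0,0,0,0,110],
  [0,0,0,0,0,0,140],
  [0,0,0,0,0,0,140],
  [0,0,0,0,0,0,140],
  [0,0,0,0,0,0,140],
  [0,0,0,0,0,0,140],
  [0,0,0,0,0,0,140],
], squeeze=15)

```text
time_s: 2.87
eef_pos: [0.4987, -0.209, 0.0329]
eef_rot: [-3.14, -0.062, -0.0]
ft_force: [0.2, 3.6, 5.6]
gripper_width: 0.0599
gripper_force: 15.0
```

drive_tool([
  [0,0,-2,0,0,0,140],
  [0,0,-4.5,0,0,0,140],
  [0,0,-7,0,0,0,140],
  [0,0,-9,0,0,0,140],
  [-1.5,3,-9,0,0,0,140],
  [-3,6,-9,0,0,0,140],
  [-5,9,-9,0,0,0,140],
  [-6,11,-9,0,0,0,140],
  [-6.4,12.4,-9,0,0,0,140],
  [-6.4,12.4,-9,0,0,0,140],
  [-6.4,12.4,-9,0,0,0,140],
])

```text
time_s: 3.78
eef_pos: [0.4393, -0.3362, 0.1218]
eef_rot: [-3.14, -0.06, 0.001]
ft_force: [0.6, -0.1, -3.1]
gripper_width: 0.06
gripper_force: 15.0
```

drive_tool([
  [0,0,2,0,0,0,140],
  [0,0,4,0,0,0,140],
  [0,0,6,0,0,0,140],
  [0,0,7.5,0,0,0,140],
  [0,0,8.3,0,0,0,140],
  [0,0,8.7,0,0,0,140],
  [0,0,8.9,0,0,0,140],
  [0,0,8.9,0,0,0,140],
  [0,0,8.9,0,0,0,140],
])

```text
time_s: 4.53
eef_pos: [0.4404, -0.3367, 0.0345]
eef_rot: [3.139, 0.063, 0.002]
ft_force: [0.6, -0.3, -2.3]
gripper_width: 0.0595
gripper_force: 15.0
```

drive_tool([
  [0,0,0.1,0,0,0,140],
  [0,0,0.2,0,0,0,140],
  [0,0,0.2,0,0,0,140],
  [0,0,0.2,0,0,0,100],
  [0,0,0.2,0,0,0,50],
  [0,0,0.2,0,0,0,0],
  [0,0,0.2,0,0,0,0],
  [0,0,0.2,0,0,0,0],
  [0,0,0.2,0,0,0,0],
  [0,0,0.2,0,0,0,0],
])

```text
time_s: 5.37
eef_pos: [0.4393, -0.3361, 0.0312]
eef_rot: [-3.141, -0.062, 0.001]
ft_force: [0.3, -1.0, 0.7]
gripper_width: 0.0933
gripper_force: 0.0
```

drive_tool([
  [0,0,-2,0,0,0,0],
  [0,0,-4,0,0,0,0],
  [0,0,-7,0,0,0,0],
  [0,0,-11,0,0,0,0],
  [0,0,-15,0,0,0,0],
  [0,0,-19,0,0,0,0],
  [0,0,-21,0,0,0,0],
  [0,0,-21,0,0,0,0],
  [0,0,-21,0,0,0,0],
  [0,0,-21,0,0,0,0],
])

```text
time_s: 6.2
eef_pos: [0.4387, -0.3355, 0.2397]
eef_rot: [-3.139, -0.062, 0.003]
ft_force: [-0.5, 0.1, -0.5]
gripper_width: 0.0938
gripper_force: 0.0
```

```bash
python3 - <<'E'
from h import *
# stand: pin dir from long side
d=get('top','t2.png')
# clip stand yaw candidates from corner measurements
P=np.array([[.44005,.39996],[.46881,.32502],[.39823,.29584],[.36991,.37013]])
for i in range(4):
    e=P[(i+1)%4]-P[i];print(np.linalg.norm(e),np.degrees(np.arctan2(e[1],e[0])))
w=get('wrist','w3.png')
hsv=cv2.cvtColor(w['pixels'],cv2.COLOR_BGR2HSV)
m=cv2.inRange(hsv,(17,80,90),(34,255,255));c=max(cv2.findContours(m[:260],0,2)[0],key=cv2.contourArea)
(u,v),r=cv2.minEnclosingCircle(c);print('lid',u,v,r,plane(w,u,v,.075))
plan(.39,.345,.28,22)
E
```

```text
0.08026917963951047 -69.00451195339451
0.07637413698366748 -157.53825405899278
0.07950488349780786 110.86728557234765
0.0762197382572257 23.039674517181407
lid 256.3703918457031 173.33880615234375 29.911136627197266 [ 0.44134442 -0.33797707  0.075     ]
plan [ -2.16 -68.16  -3.87] [ -0.2   0.2 -19.7]
```

```bash
python3 - <<'E'
from h import *
plan(.42,.34,.28,111)
t,s=get('top'),get('scene')
def tri(a,b):
    (o1,r1),(o2,r2)=ray(t,*a),ray(s,*b);A=np.c_[r1,-r2];k=np.linalg.lstsq(A,o2-o1,rcond=None)[0]
    p,q=o1+k[0]*r1,o2+k[1]*r2;return ((p+q)/2).round(3),np.linalg.norm(p-q).round(4)
print('knife handle end',tri((105,210),(148,198)))
print('lid left top',tri((189,172),(190,188)),tri((266,155),(240,143)))
E
```

```text
plan [  0.82 -67.54  -3.88] [-3.000e-01 -1.000e-01 -1.087e+02]
knife handle end (array([0.413, 0.478, 0.237]), np.float64(0.0039))
lid left top (array([0.551, 0.264, 0.14 ]), np.float64(0.0003)) (array([0.586, 0.02 , 0.214]), np.float64(0.0033))
```

drive_tool([
  [0,-4,-4,0,0,-7,0],
  [0,-8,-4,0,0,-14,0],
  [0,-12,-4,0,0,-21,0],
  [0,-16,-4,0,0,-28,0],
  [0,-20,-4,0,0,-35,0],
  [0,-24,-4,0,0,-42,0],
  [0.2,-28,-4,0,0,-49,0],
  [0.3,-32,-4,0,0,-56,0],
  [0.4,-36,-4,0,0,-63,0],
  [0.4,-40,-4,0,0,-70,0],
  [0.4,-40,-4,0,0,-70,0],
  [0.4,-40,-4,0,0,-70,0],
])

```text
time_s: 7.4
eef_pos: [0.4269, 0.0654, 0.2805]
eef_rot: [-2.533, -1.858, 0.002]
ft_force: [0.9, 0.1, 0.7]
gripper_width: 0.0937
gripper_force: 0.0
```

```bash
python3 -c "
from h import *
plan(.42,.34,.28,111)"
```

```text
plan [25.98 -8.9   0.04] [ -0.1   0.  -38.5]
```

drive_tool([
  [4,-1.4,0,0,0,-6.5,0],
  [8,-2.8,0,0,0,-13,0],
  [12,-4.2,0,0,0,-19.5,0],
  [16,-5.6,0,0,0,-26,0],
  [20,-7,0,0,0,-32,0],
  [23,-8,0,0,0,-38.5,0],
  [26,-8.9,0,0,0,-38.5,0],
  [26,-8.9,0,0,0,-38.5,0],
  [26,-8.9,0,0,0,-38.5,0],
  [26,-8.9,0,0,0,-38.5,0],
])

```text
time_s: 8.23
eef_pos: [0.4228, 0.3365, 0.2806]
eef_rot: [1.788, 2.583, -0.003]
ft_force: [-0.2, 0.0, -0.1]
gripper_width: 0.0941
gripper_force: 0.0
```

```bash
python3 - <<'E'
from h import *
d=get('wrist','w4.png')
np.save('w4.npy',{'camera_matrix':d['camera_matrix'],'view':d['view']},allow_pickle=True)
print(env.observe()['eef_pos'],env.observe()['eef_rot'])
u,v=proj(d,(.419,.348,.05)).astype(int);print(u,v)
x0,y0=max(u-70,0),max(v-60,0)
cv2.imwrite('pics/c4.png',cv2.resize(d['pixels'][y0:y0+120,x0:x0+160],None,fx=5,fy=5,interpolation=2));print(x0,y0)
E
```

```text
[0.42279233 0.33634709 0.28089581] [ 1.78877820e+00  2.58246686e+00 -2.37537162e-03]
254 153
184 93
```

View pics/c4.png

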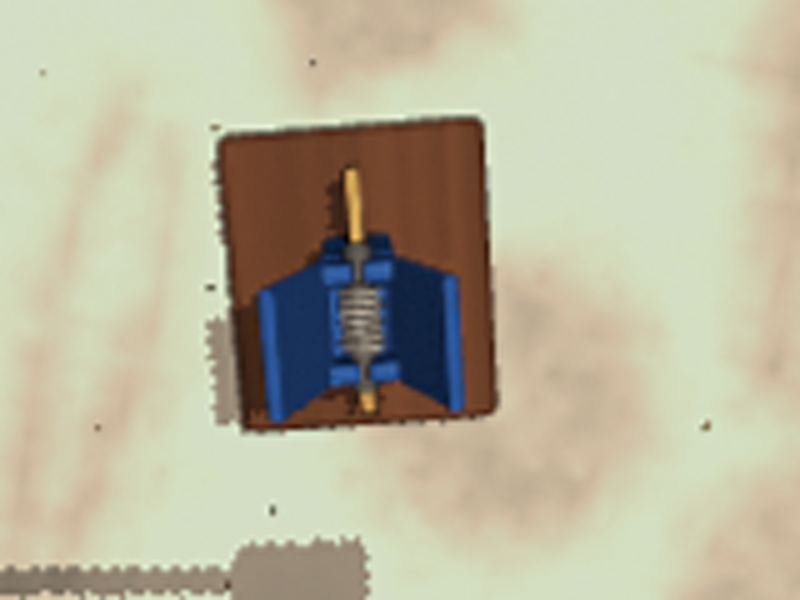

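The crop shows the base, blade and clip clearly: base corners (218,138), (483,120), (495,412), (243,430), left handle top edge (265,292) to (277,418), right handle top edge (450,277) to (458,408), and the pin from (358,245) to (368,405).

```bash
python3 - <<'E'
from h import *
d=np.load('w4.npy',allow_pickle=True).item()
P=lambda x,y,z:plane(d,184+x/5-.4,93+y/5-.4,z)
b=[P(*q,.01) for q in((218,138),(483,120),(495,412),(243,430))]
c=np.mean(b,0);e=(b[0]+b[1]-b[2]-b[3])/2;f=(b[1]+b[2]-b[0]-b[3])/2
print('base',c,np.linalg.norm(e),np.linalg.norm(f),np.degrees(np.arctan2(e[1],e[0])),np.degrees(np.arctan2(f[1],f[0])))
h=[P(*q,.094) for q in((265,292),(450,277),(458,408),(277,418))]
c=np.mean(h,0);e=(h[0]+h[1]-h[2]-h[3])/2;f=(h[1]+h[2]-h[0]-h[3])/2
print('handles',c,np.linalg.norm(e),np.linalg.norm(f),np.degrees(np.arctan2(e[1],e[0])),np.degrees(np.arctan2(f[1],f[0])))
print('pin',P(363,320,.054))
o=R.from_rotvec(env.observe()['eef_rot']).as_matrix();print('tool x yaw',np.degrees(np.arctan2(o[1,0],o[0,0])))
E
```

```text
base [0.41960639 0.34905749 0.01      ] 0.0773296993273351 0.06830913005601748 114.37470738173909 24.67926699920723
handles [0.4208251  0.34651365 0.094     ] 0.028359979079673338 0.0397937046421373 115.18750991714616 24.631430504642537
pin [0.42135198 0.34612689 0.054     ]
tool x yaw 110.58223744869002
```

```bash
python3 -c "
from h import *
plan(.4207,.3467,.067,114.8)"
```

```text
plan [ 1.06  0.19 21.39] [-0.1  0.1 -4.2]
```

drive_tool([
  [0.5,0.1,2,0,0,-2,30],
  [1.1,0.2,5,0,0,-4.2,30],
  [1.1,0.2,8,0,0,-4.2,30],
  [1.1,0.2,11,0,0,-4.2,30],
  [1.1,0.2,14,0,0,-4.2,30],
  [1.1,0.2,16.5,0,0,-4.2,30],
  [1.1,0.2,18.5,0,0,-4.2,30],
  [1.1,0.2,20,0,0,-4.2,30],
  [1.1,0.2,21,0,0,-4.2,30],
  [1.1,0.2,21.4,0,0,-4.2,30],
  [1.1,0.2,21.4,0,0,-4.2,30],
  [1.1,0.2,21.4,0,0,-4.2,30],
])

```text
time_s: 9.28
eef_pos: [0.421, 0.3491, 0.0684]
eef_rot: [1.69, 2.647, 0.002]
ft_force: [-1.0, 0.2, 0.1]
gripper_width: 0.0831
gripper_force: 0.0
```

```bash
python3 - <<'E'
from h import *
d=get('wrist','w5.png');s=get('scene')
plan(.4207,.3467,.067,114.8)
m=np.zeros((384,800,3),np.uint8);m[:,:512]=d['pixels'];m[:340,520:800]=cv2.resize(s['pixels'][190:275,160:230],(280,340),interpolation=2)
cv2.imwrite('pics/m5.png',m)
E
```

```text
plan [-0.25 -0.18  0.19] [ 0.2 -0.   0.1]
```

View pics/m5.png

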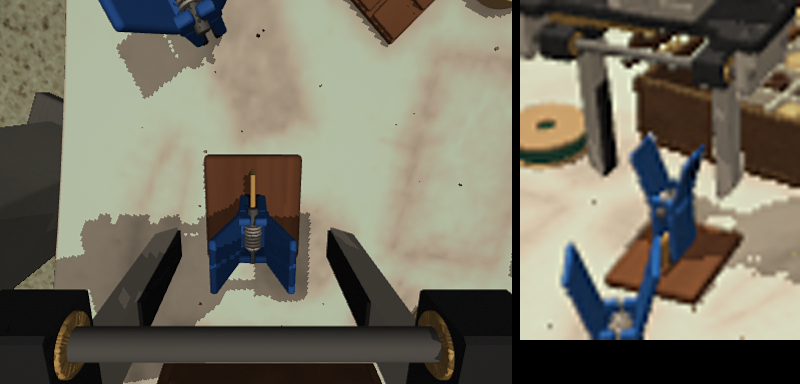

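The clip's handles at (210–297, 240–293) sit midway between the fingers at about (180,235) and (330,235), so I'm closing.

drive_tool([
  [-0.1,0,0.1,0,0,0,80],
  [-0.1,0,0.1,0,0,0,120],
  [-0.1,0,0.1,0,0,0,150],
  [-0.1,0,0.1,0,0,0,180],
  [-0.1,0,0.1,0,0,0,210],
  [-0.1,0,0.1,0,0,0,240],
  [-0.1,0,0.1,0,0,0,255],
  [-0.1,0,0.1,0,0,0,255],
  [-0.1,0,0.1,0,0,0,255],
  [-0.1,0,0.1,0,0,0,255],
], squeeze=20)

```text
time_s: 10.22
eef_pos: [0.4229, 0.3498, 0.0685]
eef_rot: [1.687, 2.647, 0.008]
ft_force: [1.8, 0.7, 3.2]
gripper_width: 0.02
gripper_force: 12.3
```

drive_tool([
  [0,0,0,0,0,0,255],
  [0,0,0,0,0,0,255],
  [0,0,0,0,0,0,255],
  [0,0,0,0,0,0,255],
])

```text
time_s: 10.55
eef_pos: [0.4224, 0.3495, 0.0679]
eef_rot: [1.688, 2.647, 0.007]
ft_force: [1.8, 2.3, 5.8]
gripper_width: 0.0177
gripper_force: 20.0
```

```bash
python3 - <<'E'
from h import *
plan(.4207,.3467,.2,114.8)
s=get('scene');d=get('wrist','w6.png')
m=np.zeros((384,800,3),np.uint8);m[:,:512]=d['pixels'];m[:340,520:800]=cv2.resize(s['pixels'][190:275,160:230],(280,340),interpolation=2)
cv2.imwrite('pics/m6.png',m)
E
```

```text
plan [ -0.18  -0.21 -13.21] [ 0.3 -0.   0.2]
```

View pics/m6.png

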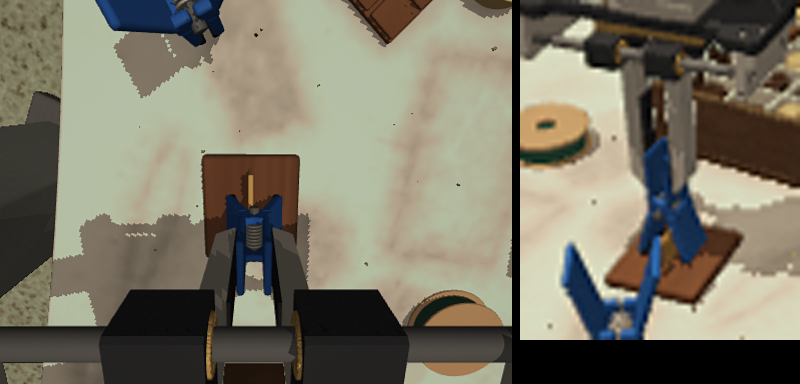

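drive_tool([
  [0,0,-0.7,0,0,0,255],
  [0,0,-1.5,0,0,0,255],
  [0,0,-2.5,0,0,0,255],
  [0,0,-4,0,0,0,255],
  [0,0,-6,0,0,0,255],
  [0,0,-9,0,0,0,255],
  [0,0,-12,0,0,0,255],
  [0,0,-15,0,0,0,255],
  [0,0,-18,0,0,0,255],
  [0,0,-20,0,0,0,255],
  [0,0,-20,0,0,0,255],
  [0,0,-20,0,0,0,255],
])

```text
time_s: 11.65
eef_pos: [0.4207, 0.3486, 0.2676]
eef_rot: [1.688, 2.648, 0.003]
ft_force: [-0.5, 0.9, -1.2]
gripper_width: 0.0172
gripper_force: 20.0
```

```bash
python3 -c "
from h import *
plan(.4,.07,.27,92.5)
plan(.4,-.2,.27,92.5)"
```

```text
plan [-24.38 -13.64  -0.28] [ 0.1 -0.  22.5]
plan [-48.86 -25.04  -0.31] [ 0.1 -0.  22.5]
```

drive_tool([
  [-2,-1,0,0,0,2,255],
  [-5,-2.6,0,0,0,5,255],
  [-8.5,-4.4,0,0,0,8,255],
  [-12,-6.2,0,0,0,11,255],
  [-15.5,-8,0,0,0,14,255],
  [-19,-9.8,0,0,0,17,255],
  [-22.5,-11.6,0,0,0,20,255],
  [-26,-13.4,0,0,0,22.5,255],
  [-29.5,-15.1,0,0,0,22.5,255],
  [-33,-16.9,0,0,0,22.5,255],
  [-35,-18,0,0,0,22.5,255],
  [-35,-18,0,0,0,22.5,255],
])

```text
time_s: 12.65
eef_pos: [0.403, -0.0481, 0.2637]
eef_rot: [-2.178, -2.259, 0.006]
ft_force: [-0.5, 0.6, -1.4]
gripper_width: 0.0176
gripper_force: 20.0
```

```bash
python3 -c "
from h import *
plan(.456,-.2025,.20,92.5)"
```

```text
plan [-15.62   4.76   6.34] [-0.3 -0.  -0.4]
```

drive_tool([
  [-3,1,1,0,0,0,255],
  [-6,2,2,0,0,0,255],
  [-9,3,3.5,0,0,0,255],
  [-12,4,5,0,0,0,255],
  [-14.5,4.5,6,0,0,0,255],
  [-15.6,4.8,6.3,0,0,0,255],
  [-15.6,4.8,6.3,0,0,0,255],
  [-15.6,4.8,6.3,0,0,0,255],
  [-15.6,4.8,6.3,0,0,0,255],
])

```text
time_s: 13.4
eef_pos: [0.4595, -0.197, 0.2034]
eef_rot: [-2.171, -2.269, -0.001]
ft_force: [-0.4, 0.0, -1.7]
gripper_width: 0.0172
gripper_force: 20.0
```

```bash
python3 - <<'E'
from h import *
plan(.456,-.2025,.20,92.5)
d=get('wrist','w7.png')
np.save('w7.npy',{'camera_matrix':d['camera_matrix'],'view':d['view']},allow_pickle=True)
print(proj(d,(.4515,-.2025,.018)),proj(d,(.4565,-.2025,.062)))
cv2.imwrite('pics/c7.png',cv2.resize(d['pixels'][70:270,150:390],None,fx=3,fy=3,interpolation=2))
E
```

```text
plan [-0.54 -0.37  0.34] [-0.  -0.1  0. ]
[246.61650759 176.66926907] [250.85987447 187.19581513]
```

View pics/c7.png

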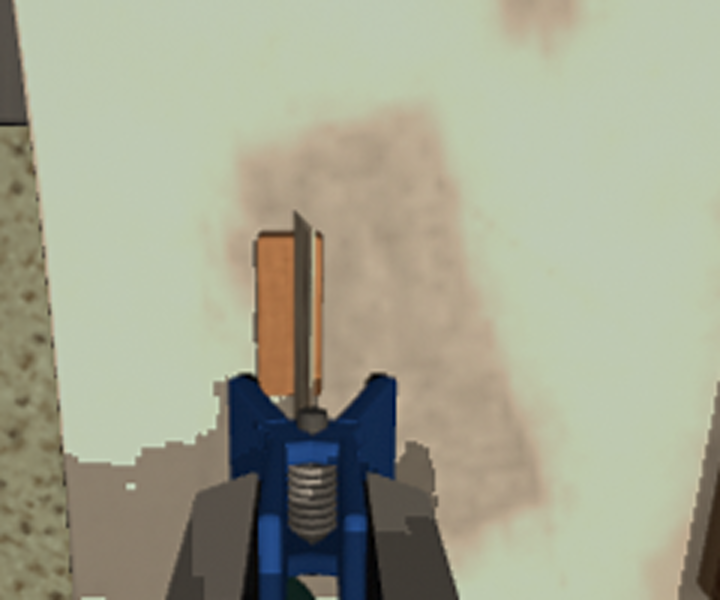

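The close view shows the block spanning (257–322, 233–396) in the crop. The card's top edge is the light strip at about u = 308–315, starting at v≈228. The clip's pin is at (313,410–500), with the jaw ends at u≈230 and 396.

```bash
python3 - <<'E'
from h import *
d=np.load('w7.npy',allow_pickle=True).item()
P=lambda x,y,z:plane(d,150+x/3-.33,70+y/3-.33,z).round(4)
print('block',P(257,235,.018),P(322,235,.018),P(257,396,.018),P(321,385,.018))
print('card top front/back far end',P(308,228,.062),P(316,230,.062),' near',P(306,400,.062),P(314,385,.062))
print('card low corner',P(294.5,212,.02))
zp=.2034+.0165-.033
o=env.observe();print(o['eef_pos'])
# pin ends: tool z; pin about 0.018 below TCP
for z in (.18,.186,.19):print('pin',z,P(313,412,z),P(314,505,z))
for z in (.14,.145,.15):print('jaw tips',z,P(230,376,z),P(396,376,z))
E
```

```text
block [ 0.4382 -0.1716  0.018 ] [ 0.4613 -0.1706  0.018 ] [ 0.44   -0.2317  0.018 ] [ 0.4637 -0.2263  0.018 ]
card top front/back far end [ 0.4561 -0.1622  0.062 ] [ 0.4587 -0.1627  0.062 ]  near [ 0.458  -0.2185  0.062 ] [ 0.4604 -0.2133  0.062 ]
card low corner [ 0.4512 -0.1626  0.02  ]
[ 0.4597065  -0.19705288  0.20385345]
pin 0.18 [ 0.4586 -0.1838  0.18  ] [ 0.4598 -0.2047  0.18  ]
pin 0.186 [ 0.4585 -0.1818  0.186 ] [ 0.4596 -0.2021  0.186 ]
pin 0.19 [ 0.4584 -0.1805  0.19  ] [ 0.4596 -0.2003  0.19  ]
jaw tips 0.14 [ 0.4384 -0.1886  0.14  ] [ 0.4792 -0.1867  0.14  ]
jaw tips 0.145 [ 0.4387 -0.1871  0.145 ] [ 0.4787 -0.1853  0.145 ]
jaw tips 0.15 [ 0.4391 -0.1856  0.15  ] [ 0.4783 -0.1838  0.15  ]
```

```bash
python3 -c "
from h import *
plan(.457,-.202,.16,92.4)"
```

```text
plan [-0.48 -0.29  4.39] [ 0.  -0.   0.2]
```

drive_tool([
  [-0.2,-0.1,1,0,0,0,255],
  [-0.5,-0.3,2,0,0,0.2,255],
  [-0.5,-0.3,3,0,0,0.2,255],
  [-0.5,-0.3,4,0,0,0.2,255],
  [-0.5,-0.3,4.4,0,0,0.2,255],
  [-0.5,-0.3,4.4,0,0,0.2,255],
  [-0.5,-0.3,4.4,0,0,0.2,255],
  [-0.5,-0.3,4.4,0,0,0.2,255],
  [-0.5,-0.3,4.4,0,0,0.2,255],
  [-0.5,-0.3,4.4,0,0,0.2,255],
])

```text
time_s: 14.28
eef_pos: [0.4574, -0.2041, 0.1601]
eef_rot: [2.176, 2.264, 0.0]
ft_force: [0.2, 0.2, -1.7]
gripper_width: 0.0175
gripper_force: 20.0
```

```bash
python3 -c "
from h import *
plan(.457,-.202,.16,92.4)
plan(.457,-.202,.1,92.4)"
```

```text
plan [ 0.21 -0.03  0.01] [ 0.1  0.  -0.1]
plan [ 0.21 -0.03  6.01] [ 0.1  0.  -0.1]
```

drive_tool([
  [0.1,0,0.5,0,0,0,255],
  [0.2,0,1,0,0,0,255],
  [0.2,0,1.6,0,0,0,255],
  [0.2,0,2.2,0,0,0,255],
  [0.2,0,2.8,0,0,0,255],
  [0.2,0,3.4,0,0,0,255],
  [0.2,0,3.8,0,0,0,255],
  [0.2,0,3.8,0,0,0,255],
  [0.2,0,3.8,0,0,0,255],
])

```text
time_s: 15.03
eef_pos: [0.4566, -0.2016, 0.121]
eef_rot: [-2.177, -2.264, 0.0]
ft_force: [1.3, 0.3, -0.2]
gripper_width: 0.0175
gripper_force: 20.0
```

```bash
python3 - <<'E'
from h import *
plan(.457,-.202,.1,92.4)
d=get('wrist','w8.png')
print(proj(d,(.457,-.2,.062)))
cv2.imwrite('pics/c8.png',cv2.resize(d['pixels'][100:300,150:390],None,fx=3,fy=3,interpolation=2))
np.save('w8.npy',{'camera_matrix':d['camera_matrix'],'view':d['view']},allow_pickle=True)
E
```

```text
plan [-0.04  0.04  2.1 ] [-0.  -0.  -0.1]
[254.96790837 206.77395376]
```

View pics/c8.png

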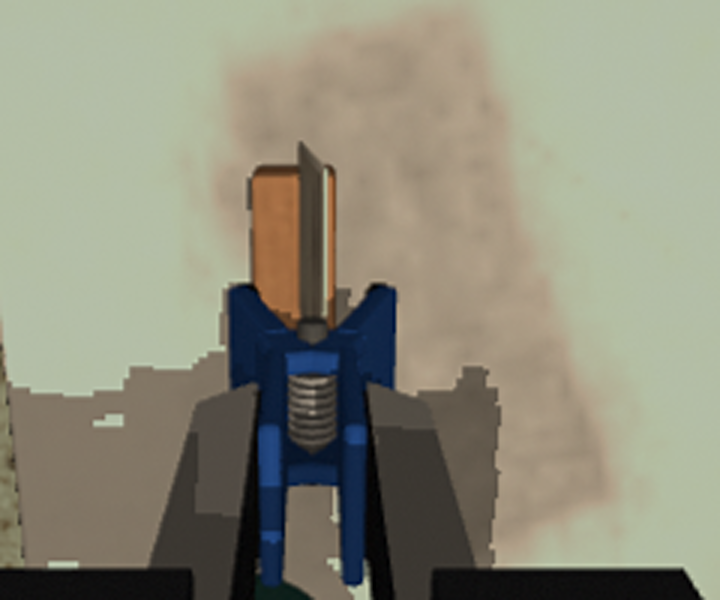

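The pin at u≈313 sits centrally over the card (face and top edge at u = 298–328), with the jaws at u = 230 and 396 well clear of it. The tool force is near zero, so I'll do the last descent.

drive_tool([
  [0,0,0.4,0,0,0,255],
  [0,0,0.8,0,0,0,255],
  [0,0,1.2,0,0,0,255],
  [0,0,1.6,0,0,0,255],
  [0,0,1.9,0,0,0,255],
  [0,0,2.1,0,0,0,255],
  [0,0,2.1,0,0,0,255],
  [0,0,2.1,0,0,0,255],
  [0,0,2.1,0,0,0,255],
  [0,0,2.1,0,0,0,255],
  [0,0,2.1,0,0,0,255],
])

```text
time_s: 16.0
eef_pos: [0.457, -0.2019, 0.1007]
eef_rot: [2.177, 2.265, 0.0]
ft_force: [-0.2, 0.0, -0.5]
gripper_width: 0.0176
gripper_force: 20.0
```

```bash
python3 - <<'E'
from h import *
plan(.457,-.202,.1,92.4)
d=get('wrist','w9.png');o=env.observe();print(o['eef_pos'],o['ft_force'],o['gripper_force'],o['gripper_width'],abs(o['qvel']).max())
# block far (+y) edge still in place?
hsv=cv2.cvtColor(d['pixels'],cv2.COLOR_BGR2HSV);m=cv2.inRange(hsv,(3,110,90),(17,255,255))
c=max(cv2.findContours(m[:240],0,2)[0],key=cv2.contourArea);x,y,w,h=cv2.boundingRect(c);print(x,y,w,h)
print(plane(d,x,y+1,.018),[proj(d,p) for p in((.4382,-.1716,.018),(.4613,-.1706,.018))])
b=cv2.inRange(hsv,(100,120,30),(125,255,255));b[260:]=0
for r in range(175,230,6):
    q=np.flatnonzero(b[r]);print(r,q.min() if q.size else None,q.max() if q.size else None,end='; ')
E
```

```text
plan [-0.01 -0.    0.07] [ 0.   0.  -0.1]
[ 0.45699361 -0.20185439  0.10066669] [ 0.56063841 -0.33464907 -0.62587949] 19.99932825565338 0.017610724912522885 0.0012749708714252345
472 150 40 90
[ 0.62288951 -0.15619664  0.018     ] [array([231.56856878, 161.14758548]), array([261.38197565, 161.06682169])]
175 None None; 181 None None; 187 None None; 193 None None; 199 227 281; 205 227 281; 211 227 281; 217 227 281; 223 227 280; 229 236 280;
```

```bash
python3 -c "
from h import *
print(env.close_job())"
```

```text
the job is handed in; nothing more can be done
None
```

I moved the tin to about 135 mm from the card, then lowered the clip, squeezed fully open, over the middle of the card with one jaw on each side and no push felt at the wrist. The job was handed in at about 16 s of the 72 s allowed, and the hand-in call returned no pass or fail verdict.

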